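Reject weld coupons into the sprung-flap scrap box

ROBOT

A 7-joint arm with a two-finger parallel gripper is mounted at the origin on the work surface. World frame = base frame: x ahead of the robot, y to its left, z up, the work surface at z = 0. Lengths are in mm, angles in rad, forces in N, time in s.
With the tool pointing down it reaches from about 400 to 875 mm from the base axis. Payload 4.4 kg.
Tool frame: the origin (TCP) lies at the centre of the arm's flange, where the gripper is bolted on; the fingertips stand 173 mm ahead of it and the grasp point (between the pads) lies 155 mm ahead of it; z points along the fingers, y is the direction in which the jaws open and shut (so a half turn about z gives the same grasp; the last joint's range is limited). The gripper opens to 85 mm and grips with 20 to 120 N. Pads are 22 mm wide; open, the fingers measure 114 mm over their backs; the gripper's body (76 mm by 85 mm) begins 54 mm behind the grasp point. The pads swing forward as they close: fully open they stand 13 mm farther back than shut.
Start: joints at [1.054, 0.628, 0.038, 1.517, -0.027, 0.996, -0.02], TCP at [283.218, -585.067, 404.713] pointing down, gripper open.
Joint ranges: [-3.06, 3.06], [-0.37, 2.12], [-1.25, 1.32], [0.18, 2.47], [-1.1, 4.24], [0.23, 1.98], [-2.94, 2.94]. Speed limits (rad/s): [2.57, 2.57, 3.14, 3.14, 3.14, 3.14, 3.14].

INTERFACE

Orientations are given as [roll, pitch, yaw] about the fixed x, y, z axes, in that order (R = Rz(yaw) Ry(pitch) Rx(roll)).
In Python, from cell import * gives the robot as it stands. The module is installed in compiled form; this text tells all that it offers.
- The arm moves only by the shell command python3 -m jog 'ROWS'. ROWS is JSON, one flat list of numbers, 5 for each row, row after row: the shift along the tool's x, y, z in mm, then the turn about the tool's z in degrees, then the finger opening in mm, from 0 to 85.4. A call has 1 to 20 rows; each row is the pose to reach, as a shift and turn from the pose commanded when the call began, along the tool's axes at that moment; what a row does not reach only later rows make up. A row lasts 1/12 s, in which the tool goes at most 41.7 mm and 7.16 degrees, less where a joint would pass 70% of its speed; a pose out of reach is approached as far as the arm can. A call with a gripper value outside its range is refused whole. The fingers move at their own pace and stop on an object; the grip force is fixed at half the most. Time passes only in rows, so rows that repeat a pose let the fingers close. It gives the time, the measured TCP pose, the force and the opening at its end, in the units of the state.
- read_state(): the state, without advancing time (a new reading comes with each control period).
- get_image(name): name is "scene" or "top" or "wrist"; returns (picture, depth): 384x512x3 uint8, blue, green, red; 384x512 float32, mm along the optical axis (not along the pixel's ray), 0 where there is no reading.
- camera_params(name): a dict with "K" (3x3 intrinsics, pixels), "T" (4x4, takes a point from camera to world coordinates). Camera axes: x right, y up, looking along -z (the intrinsics and any distortion apply to the point x, -y, -z); pixel columns grow to the right and rows downward; lengths in mm; the calibration is good to about 2 mm. The wrist camera is an equidistant fisheye: a pixel r from the principal point sees the ray r / f radians off the axis. A picture is of the moment at which its call begins: read the wrist's pose just before it. camera_params takes no time and is no camera call; for the wrist camera it gives the pose at the moment of the call.
- finish_job(): hands the job in, once; it reports no verdict.
The state is a dict: "clock": time; "qpos": joint angles; "qd": joint speeds; "tau": joint torques, N m; "eef_pos": TCP position; "tool_rot": TCP orientation; "force": force on the tool from outside, world axes, zero at the start; "torque": the same for the moment, N m; "width": finger opening in mm.
Only numpy, scipy, OpenCV 4.12 (cv2) and the standard library are available. Lean on these libraries where they do the work, as an engineer would, in place of code of your own. Each camera call takes 0.05 s, during which the arm holds its last target.

TASK

Scrap the two weld coupons marked red: one at a time, carry each to the blue scrap box, push the sprung flap well down with it, and let it go only while it is in the slot holding the flap open, so that it drops into the box. Let the flap spring shut after each one, and leave the green-marked coupons where they stand.

Things in the scene. Friction and masses are not known exactly. Their poses are not given: they have to be found in the camera images.
- slot (a point): Centre of the slot in the deck of the fixed blue scrap box (240 x 190 mm, 240 mm high; box middle 30 mm to own +x), at deck height. Slot 120 mm along own x, 130 along y; z up. An aluminium flap closes it flush: hinge along own y at x = -60 mm (robot's side), free edge near x = +57, swinging down into the box. Yellow strip on the deck beyond the free edge.
- flap (a joint): Flap angle: 0 shut, grows to 1.3 rad as it swings down. A spring shuts it (3 to 5 N on a coupon pressed near the slot's centre). A coupon base 65 mm below the deck there, web along slot y, opens it to about 0.9 rad; the fingers, opened to about 45 mm, then hold the flap clear and the coupon slides off to own +x. Keep still about 0.5 s as it drops.
- reject_a_center (a point): Centre (half-way up, z 30 mm) of the first reject (web top red, gaps in its weld bead): steel T coupon, 0.32 kg, standing on its flat base 60 x 40 x 6 mm, with an upright web 60 mm long, 8 mm thick, to 60 mm above the table. Own x runs along the web, y across it, z up. Grip the web across its thickness from above, at the centre or a few mm higher.
- reject_b_center (a point): Centre (half-way up, z 30 mm) of the second reject (web top red, gaps in its weld bead): steel T coupon, 0.32 kg, standing on its flat base 60 x 40 x 6 mm, with an upright web 60 mm long, 8 mm thick, to 60 mm above the table. Own x runs along the web, y across it, z up. Grip the web across its thickness from above, at the centre or a few mm higher.
- good_a_center (a point): Centre (half-way up, z 30 mm) of an accepted coupon (web top green), to be left alone: steel T coupon, 0.32 kg, standing on its flat base 60 x 40 x 6 mm, with an upright web 60 mm long, 8 mm thick, to 60 mm above the table. Own x runs along the web, y across it, z up. Grip the web across its thickness from above, at the centre or a few mm higher.
- good_b_center (a point): Centre (half-way up, z 30 mm) of another accepted coupon (web top green), to be left alone: steel T coupon, 0.32 kg, standing on its flat base 60 x 40 x 6 mm, with an upright web 60 mm long, 8 mm thick, to 60 mm above the table. Own x runs along the web, y across it, z up. Grip the web across its thickness from above, at the centre or a few mm higher.
Not all that is in view belongs to the job. Leave any orange or yellow look-alike of the part that bears reject_b_center alone.

How it is judged:
By the outcome, as a careful person would: the job done as asked, in the order asked, and still so for the second after the job is handed in, with the robot touching nothing.
It also fails if it takes over 72 s, if anything falls off the work surface, if the arm or the gripper's body presses on something with over 40 N, if the wrist force passes 120 N, or if a joint passes its speed limit or range.

## Working session

There is one attempt and no reset: what is moved stays moved. The work goes in short steps, Python scripts to look and compute and a shell command to move; the robot and the scene stay as the last step left them, time stands still between calls to the robot, and variables do not carry over. Pictures are saved under pics/ and viewed, and the job is handed in when it is done.

```bash
mkdir -p pics; python3 - <<'E'
from cell import *
import cv2,numpy as np
print(read_state())
for n in ["scene","top"]:
    im,d=get_image(n); cv2.imwrite(f"pics/{n}0.png",im); np.save(f"pics/{n}0.npy",d)
    p=camera_params(n); print(n,p)
E
```

```text
{'clock': 0.0, 'qpos': array([ 1.05420065,  0.62938321,  0.0384296 ,  1.51837082, -0.02702928,
        0.99633522, -0.01997697]), 'qd': array([-0.0012495 , -0.00093854, -0.00034024, -0.00099049,  0.00297668,
       -0.00143045,  0.00063762]), 'tau': array([-2.24036798e-04, -5.63404834e+01,  1.22587703e+00, -1.93448085e+01,
        1.09715236e-02,  1.04401336e-02,  2.63345974e-06]), 'eef_pos': array([ 283.10133856, -584.77564276,  403.76361141]), 'tool_rot': array([-3.13961335e+00, -3.42086563e-06,  4.50812700e-01]), 'force': array([ 1.4622031 , -0.08741014,  0.59178791]), 'torque': array([ 0.00548739, -0.07980454, -0.0078507 ]), 'width': 85.21686433754614}
scene {'K': array([[349.74588231,   0.        , 250.93294266],
       [  0.        , 349.74588231, 190.23543962],
       [  0.        ,   0.        ,   1.        ]]), 'T': array([[ 2.30382623e-01, -7.00621892e-01,  6.75316823e-01,
         1.21129048e+03],
       [ 9.73038762e-01,  1.73655906e-01, -1.51786672e-01,
        -1.83309320e+02],
       [-1.09276896e-02,  6.92078457e-01,  7.21739562e-01,
         8.09269456e+02],
       [ 0.00000000e+00,  0.00000000e+00,  0.00000000e+00,
         1.00000000e+00]])}
top {'K': array([[496.97919208,   0.        , 257.67067631],
       [  0.        , 496.97919208, 192.95197316],
       [  0.        ,   0.        ,   1.        ]]), 'T': array([[-1.31594793e-02,  9.94041829e-01, -1.08201990e-01,
         4.49508740e+02],
       [-9.99905618e-01, -1.26548830e-02,  5.34883210e-03,
        -5.85652084e+01],
       [ 3.94767931e-03,  1.08262166e-01,  9.94114540e-01,
         1.41978368e+03],
       [ 0.00000000e+00,  0.00000000e+00,  0.00000000e+00,
         1.00000000e+00]])}
```

View pics/scene0.png

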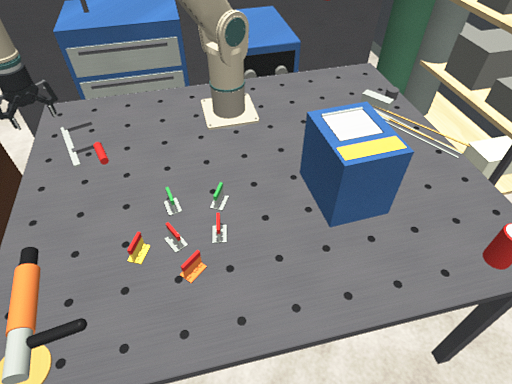

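View pics/top0.png

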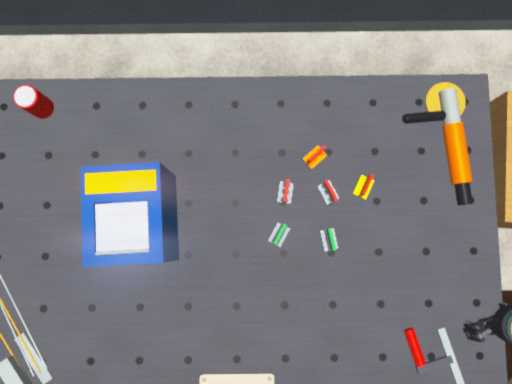

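```bash
python3 - <<'E'
import cv2
im=cv2.imread("pics/top0.png"); cv2.imwrite("pics/top_c.png",cv2.resize(im[140:260,255:385],None,fx=6,fy=5*6/6,interpolation=cv2.INTER_CUBIC)[:600])
im=cv2.imread("pics/scene0.png"); cv2.imwrite("pics/scene_c.png",cv2.resize(im[175:285,120:250],None,fx=5,fy=5,interpolation=cv2.INTER_CUBIC))
im=cv2.imread("pics/top0.png"); cv2.imwrite("pics/top_b.png",cv2.resize(im[155:275,70:190],None,fx=5,fy=5,interpolation=cv2.INTER_CUBIC))
im=cv2.imread("pics/scene0.png"); cv2.imwrite("pics/scene_b.png",cv2.resize(im[95:225,295:415],None,fx=4.6,fy=4.6,interpolation=cv2.INTER_CUBIC))
E
```

```text
(no output)
```

View pics/top_c.png

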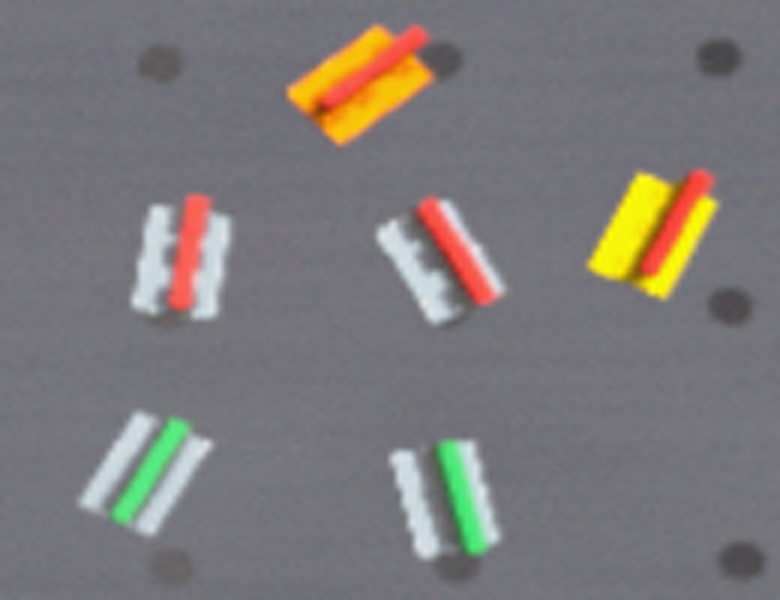

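View pics/scene_c.png

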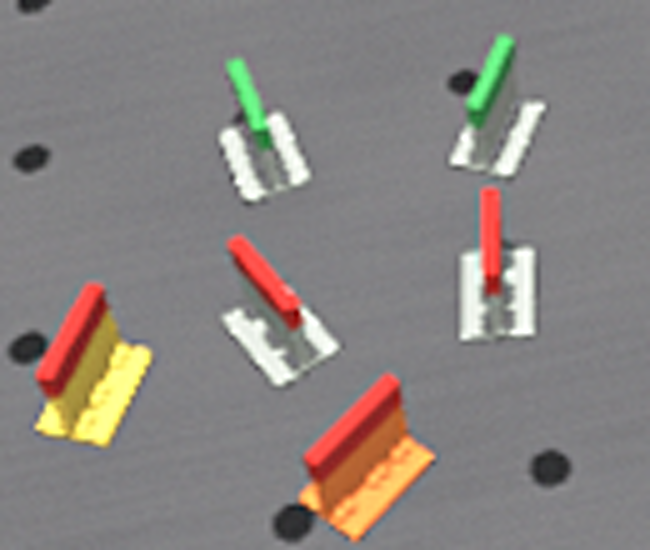

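View pics/top_b.png

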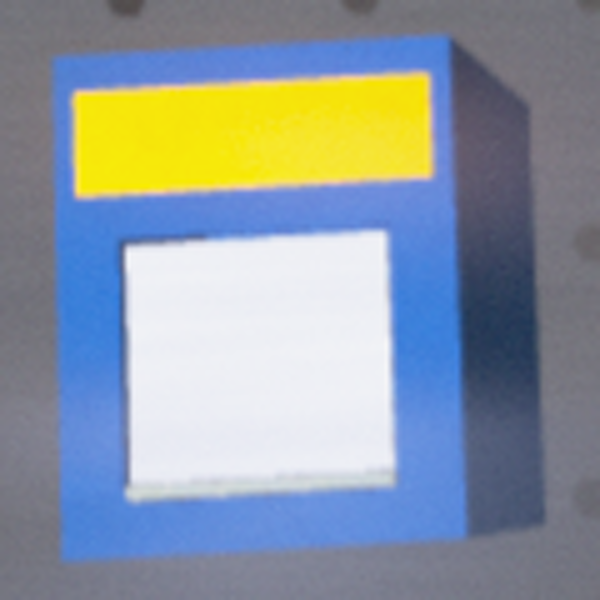

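View pics/scene_b.png

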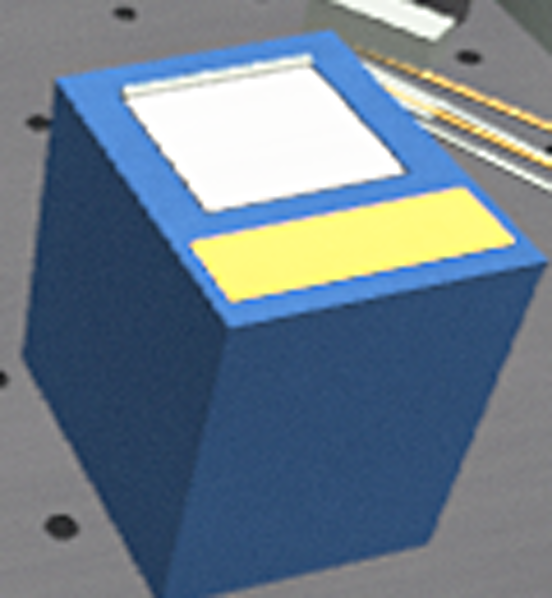

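```bash
cat > h.py <<'E'
import numpy as np, cv2
from cell import *
def ray(name,uv,P=None):
    P=P or camera_params(name); K,T=P["K"],P["T"]
    x=(uv[0]-K[0,2])/K[0,0]; y=(uv[1]-K[1,2])/K[1,1]
    if name=="wrist":
        th=np.hypot(x,y); s=np.sin(th)/th if th>1e-9 else 1; d=np.array([x*s,-y*s,-np.cos(th)])
    else: d=np.array([x,-y,-1.])
    d=T[:3,:3]@d; return T[:3,3],d/np.linalg.norm(d)
def atz(name,uv,z,P=None):
    o,d=ray(name,uv,P); return o+d*(z-o[2])/d[2]
def tri(rays):
    A=np.zeros((3,3));b=np.zeros(3)
    for o,d in rays:
        M=np.eye(3)-np.outer(d,d);A+=M;b+=M@o
    p=np.linalg.solve(A,b); return p,[np.linalg.norm((np.eye(3)-np.outer(d,d))@(p-o)) for o,d in rays]
E
python3 - <<'E'
from h import *
np.set_printoptions(precision=1,suppress=True)
# red webs ends
T={'R_left(y+)':[(288.2,179.6),(285.3,201.6)],'R_right':[(326.7,180),(336,200.6)],'G_l':[(255+180/6,140+422/5),(255+122/6,140+520/5)],'G_r':[(255+450/6,140+443/5),(255+477/6,140+552/5)]}
for k,v in T.items():
    a,b=[atz("top",u,60) for u in v]; print(k,a[:2],b[:2],(a+b)[:2]/2,np.linalg.norm(a-b),np.degrees(np.arctan2(*(a-b)[1::-1])))
o=np.array([70,155]);
tc=dict(hl=(127,495),hr=(395,480),fl=(122,243),fr=(386,232),yl1=(72,92),yr1=(431,73),yl2=(75,196),yr2=(432,177),bl=(62,558),br=(466,537),bfl=(53,60),bfr=(450,37))
sc=dict(hr=(122,92),hl=(312,58),fr=(210,212),fl=(406,172),yr2=(190,241),yl2=(463,187),yr1=(232,302),yl1=(517,241),br=(58,80),bl=(333,32),bfr=(230,327),bfl=(547,262))
R={}
for k in tc:
    u=o+np.array(tc[k])/5; w=np.array([295,95])+np.array(sc[k])/4.6
    p,e=tri([ray("top",u),ray("scene",w)]); R[k]=p; print(k,p,np.array(e),"top@240",atz("top",u,240)[:2],"sc",atz("scene",w,240)[:2])
E
```

```text
R_left(y+) [ 633.5 -150.7] [ 572.6 -141.5] [ 603.1 -146.1] 61.56212297079583 -8.573813196710997
R_right [ 631.1 -257. ] [ 573.6 -280.9] [ 602.3 -269. ] 62.24282667143018 22.650606753102252
G_l [ 510.1 -139.5] [ 457.1 -112.1] [ 483.6 -125.8] 59.59362741079009 -27.30522812928757
G_r [ 497.  -262.2] [ 437.7 -272.8] [ 467.4 -267.5] 60.248359282583735 10.068742257085429
hl [439.4 320.5 244.1] [3. 3.] top@240 [438.3 318.9] sc [433.9 327.6]
hr [444.2 194.  243.5] [1.9 1.9] top@240 [443.6 192.9] sc [439.6 198.3]
fl [557.8 324.5 241.7] [1.3 1.3] top@240 [557.4 323.9] sc [555.8 327.5]
fr [562.  200.9 239.5] [2.4 2.4] top@240 [561.  198.4] sc [562.7 203.1]
yl1 [630.9 350.4 243.3] [2.3 2.3] top@240 [630.3 349.4] sc [627.6 356.2]
yr1 [638.1 179.8 241.6] [2.6 2.6] top@240 [637.3 177.7] sc [636.7 183.6]
yl2 [580.5 347.  243.5] [1.5 1.5] top@240 [580.2 346.7] sc [576.6 352.1]
yr2 [587.4 177.9 243.3] [1.9 1.9] top@240 [587.1 176.8] sc [583.9 182.1]
bl [410.2 350.8 240.3] [2.3 2.3] top@240 [409.3 348.7] sc [409.7 353.8]
br [417.3 161.9 239.9] [2.7 2.7] top@240 [416.6 159.3] sc [417.6 164.7]
bfl [646.9 360.9 239.4] [1.9 1.9] top@240 [645.9 358.9] sc [647.7 362.5]
bfr [655.6 171.  241.1] [2.6 2.6] top@240 [654.7 168.7] sc [654.8 174.5]
```

The red-topped candidates in the top view are the steel-base coupons at (286,190) and (331,190). Both have gaps in their bead, which matches the rejects. The orange-base one at (315,156) and the yellow-base one at (365,186) are decoys. The green ones are at (280,234) and (330,240). I measure the slot at about (502.5, 260), deck 241 high, yaw 2.4°. Next I go above the left reject.

```bash
python3 -m jog '[479,-256,0,34.4,85, 479,-256,0,34.4,85, 479,-256,0,34.4,85, 479,-256,0,34.4,85, 479,-256,0,34.4,85, 479,-256,0,34.4,85, 479,-256,0,34.4,85, 479,-256,0,34.4,85, 479,-256,0,34.4,85, 479,-256,0,34.4,85, 479,-256,0,34.4,85, 479,-256,0,34.4,85, 479,-256,0,34.4,85, 479,-256,0,34.4,85, 479,-256,0,34.4,85, 479,-256,0,34.4,85, 479,-256,0,34.4,85]'
python3 - <<'E'
from h import *
s=read_state();print(s["eef_pos"],s["tool_rot"],s["qpos"],s["clock"])
p=camera_params("wrist");im,d=get_image("wrist");print(p,np.abs(read_state()["qd"]).max())
cv2.imwrite("pics/w1.png",im);np.save("pics/w1.npy",p)
E
```

```text
clock: 1.52
eef_pos: [601.9, -147.7, 404.5]
tool_rot: [3.14, 0.001, -0.152]
force: [-0.9, 0.2, 1.0]
width: 85.1
[ 601.92389576 -147.67801166  404.52873627] [ 3.14030204e+00  9.79938711e-04 -1.52072846e-01] [ 0.07120722  0.59148564  0.20185714  1.61026562 -0.13573873  0.954533
 -1.40451566] 1.5167
{'K': array([[297.31863964,   0.        , 258.41768169],
       [  0.        , 297.31863964, 193.44662325],
       [  0.        ,   0.        ,   1.        ]]), 'T': array([[-1.52042869e-01,  9.49152657e-01,  2.75666828e-01,
         6.71597522e+02],
       [-9.88373560e-01, -1.46240789e-01, -4.16093543e-02,
        -1.58517053e+02],
       [ 8.20105127e-04, -2.78788210e-01,  9.60352259e-01,
         3.74038359e+02],
       [ 0.00000000e+00,  0.00000000e+00,  0.00000000e+00,
         1.00000000e+00]])} 0.006198892522702561
```

View pics/w1.png

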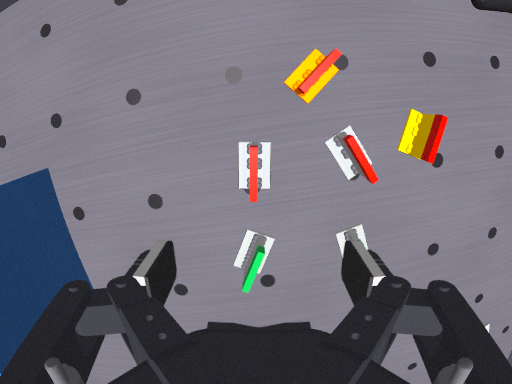

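```bash
python3 - <<'E'
import cv2
im=cv2.imread("pics/w1.png"); cv2.imwrite("pics/w1a.png",cv2.resize(im[125:215,215:305],None,fx=6,fy=6,interpolation=cv2.INTER_CUBIC))
cv2.imwrite("pics/w1b.png",cv2.resize(im[110:200,310:400],None,fx=6,fy=6,interpolation=cv2.INTER_CUBIC))
E
```

```text
(no output)
```

View pics/w1a.png

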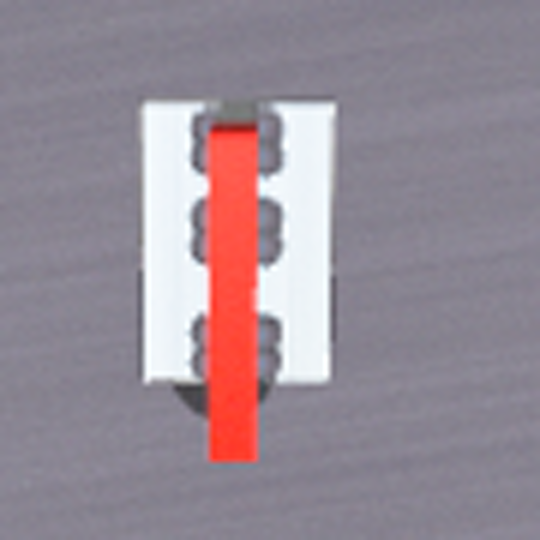

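View pics/w1b.png

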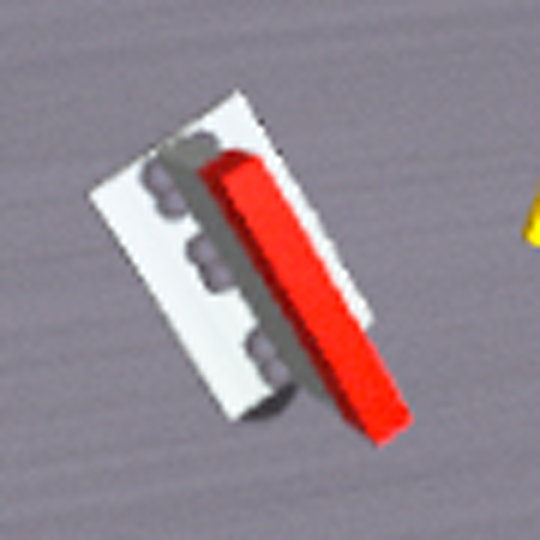

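```bash
python3 - <<'E'
from h import *
np.set_printoptions(precision=1,suppress=True)
P=np.load("pics/w1.npy",allow_pickle=True).item()
f=lambda a,o:(o[0]+a[0]/6,o[1]+a[1]/6)
A=(215,125);B=(310,110)
L=[f((233.5,130),A),f((233.5,462),A)];R=[f((236,170),B),f((395,430),B)]
T={'L':([(288.2,179.6),(285.3,201.6)],L),'R':([(326.7,180),(336,200.6)],R)}
for k,(t,w) in T.items():
    q=[]
    for a,b in zip(t,w):
        p,e=tri([ray("top",a),ray("wrist",b,P)]); q.append(atz("wrist",b,60,P)); print(k,p,e,q[-1],atz("wrist",b,50,P))
    print((q[0]+q[1])/2,np.linalg.norm(q[0]-q[1]),np.degrees(np.arctan2(*(q[0]-q[1])[1::-1])))
c=[atz("wrist",f(u,A),6,P) for u in [(142,101),(335,101),(145,382),(330,382)]];print(np.mean(c,0),c)
c=[atz("wrist",f(u,B),6,P) for u in [(90,194),(239,92),(237,420),(373,322)]];print(np.mean(c,0),c)
E
```

```text
L [ 633.3 -149.3   64.4] [np.float64(1.1611290772750165), np.float64(1.1611290772751526)] [ 633.2 -148.    60. ] [ 632.  -147.7   50. ]
L [ 572.8 -140.    62.5] [np.float64(1.4070086460398132), np.float64(1.4070086460398334)] [ 572.4 -138.5   60. ] [ 569.3 -137.8   50. ]
[ 602.8 -143.3   60. ] 61.52780991840956 -8.95171417777331
R [ 629.5 -254.4   61.1] [np.float64(2.7518083981351857), np.float64(2.7518083981351533)] [ 628.1 -252.2   60. ] [ 626.7 -255.2   50. ]
R [ 573.9 -281.5   56.9] [np.float64(0.0033799586791352487), np.float64(0.0033799586791204957)] [ 574.8 -280.3   60. ] [ 571.8 -284.1   50. ]
[ 601.5 -266.2   60. ] 60.21344907334004 27.781470805124012
[ 602.8 -143.4    6. ] [array([ 635.6, -128.5,    6. ]), array([ 629.5, -167.9,    6. ]), array([ 576. , -119.1,    6. ]), array([ 570. , -158.2,    6. ])]
[ 601.5 -266.9    6. ] [array([ 619.5, -235.7,    6. ]), array([ 637.2, -270.8,    6. ]), array([ 565.9, -263.7,    6. ]), array([ 583.6, -297.3,    6. ])]
```

Both crops show red tops and gapped beads on steel bases. The left one is at (602.8, -143.7), angle -8.9°. The right one is at (601.5, -266.5), angle 27°. The triangulated tops come out at about 57 to 64 mm, consistent with 60. Descending on the left one.

```bash
python3 -m jog '[0,-4,40,0.2,85, 0,-4,80,0.2,85, 0,-4,120,0.2,85, 0,-4,150,0.2,85, 0,-4,175,0.2,85, 0,-4,195,0.2,85, 0,-4,207,0.2,85, 0,-4,214,0.2,85, 0,-4,214,0.2,85, 0,-4,214,0.2,85]'
python3 - <<'E'
from h import *
s=read_state();print(s["eef_pos"],s["tool_rot"],s["clock"])
im,d=get_image("wrist");cv2.imwrite("pics/w2.png",im)
E
```

```text
clock: 2.4
eef_pos: [603.7, -142.7, 191.5]
tool_rot: [3.141, -0.001, -0.154]
force: [-0.3, -0.1, 0.6]
width: 85.0
[ 603.67066932 -142.67468127  191.50215198] [ 3.14131789e+00 -1.15041944e-03 -1.53954073e-01] 2.4
```

View pics/w2.png

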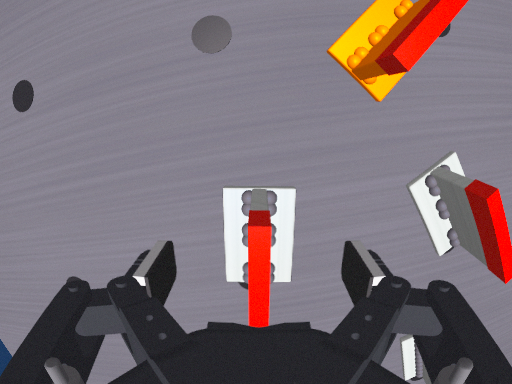

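The web at column 259 sits midway between the jaws (175 and 345), so I can close.

```bash
python3 -m jog '[0,0,0,0,5, 0,0,0,0,2, 0,0,0,0,2, 0,0,0,0,2, 0,0,0,0,2, 0,0,0,0,2, 0,0,0,0,2, 0,0,0,0,2, 0,0,0,0,2, 0,0,0,0,2, 0,0,0,0,2, 0,0,0,0,2]'
```

```text
clock: 3.45
eef_pos: [603.5, -142.1, 190.9]
tool_rot: [3.141, -0.0, -0.153]
force: [-0.3, -0.2, 2.7]
width: 7.1
```

```bash
python3 -m jog '[0,0,-10,0,2, 0,0,-25,0,2, 0,0,-50,0,2, 0,0,-80,0,2, 0,0,-115,0,2, 0,0,-150,-5,2, 0,0,-185,-11,2, 0,0,-220,-18,2, 0,0,-250,-25,2, 0,0,-275,-32,2, 0,0,-293,-39,2, 0,0,-300,-46,2, 0,0,-300,-53,2, 0,0,-300,-60,2, 0,0,-300,-67,2, 0,0,-300,-74,2, 0,0,-300,-81,2, 0,0,-300,-88,2, 0,0,-300,-95,2, 0,0,-300,-101.3,2]'
python3 - <<'E'
from h import *
s=read_state();print(s["eef_pos"],s["tool_rot"],s["qpos"],s["force"],s["width"])
E
```

```text
clock: 5.12
eef_pos: [602.8, -141.9, 490.2]
tool_rot: [-3.139, -0.0, 1.621]
force: [0.1, 0.1, -3.5]
width: 7.5
[ 602.75528429 -141.90506981  490.2288169 ] [-3.13934404e+00 -2.09811752e-04  1.62083252e+00] [ 0.3453171   0.51629453 -0.26059192  1.48647879  0.13941092  1.15928977
  0.11112586] [ 0.118259    0.09573545 -3.49378594] 7.5268061624259675
```

```bash
python3 -m jog '[15,-3,0,0,2, 45,-9,0,0,2, 83,-17,0,0,2, 122,-25,0,0,2, 161,-33,0,0,2, 200,-41,0,0,2, 239,-49,0,0,2, 278,-57,0,0,2, 317,-65,0,0,2, 352,-72,0,0,2, 380,-77,0,0,2, 398,-81,0,0,2, 406,-82.5,0,0,2, 406,-82.5,0,0,2, 406,-82.5,0,0,2, 406,-82.5,0,0,2]'
python3 - <<'E'
from h import *
s=read_state();print(s["eef_pos"],s["tool_rot"],s["force"])
P=camera_params("wrist");im,d=get_image("wrist");cv2.imwrite("pics/w3.png",im);np.save("pics/w3.npy",P)
im,d=get_image("scene");cv2.imwrite("pics/s3.png",im)
E
```

```text
clock: 6.45
eef_pos: [503.7, 257.9, 490.5]
tool_rot: [-3.141, 0.002, 1.612]
force: [0.7, -0.5, -4.0]
width: 7.1
[503.72693559 257.90762224 490.48903423] [-3.14147347e+00  2.08803514e-03  1.61160769e+00] [ 0.68841478 -0.50435393 -4.04697709]
```

View pics/w3.png

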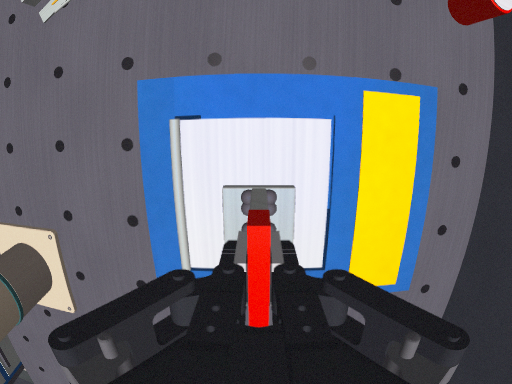

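View pics/s3.png

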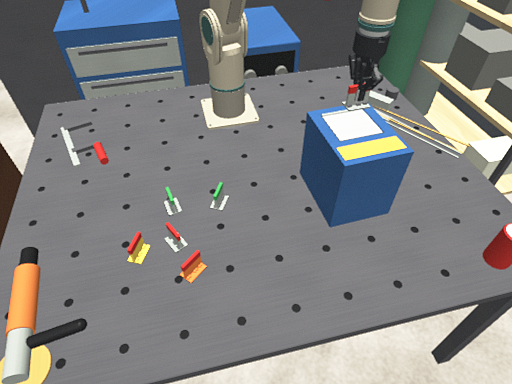

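```bash
python3 - <<'E'
import cv2
im=cv2.imread("pics/w3.png"); cv2.imwrite("pics/w3a.png",cv2.resize(im[70:300,130:445],None,fx=2.5,fy=2.5,interpolation=cv2.INTER_CUBIC))
E
```

```text
(no output)
```

View pics/w3a.png

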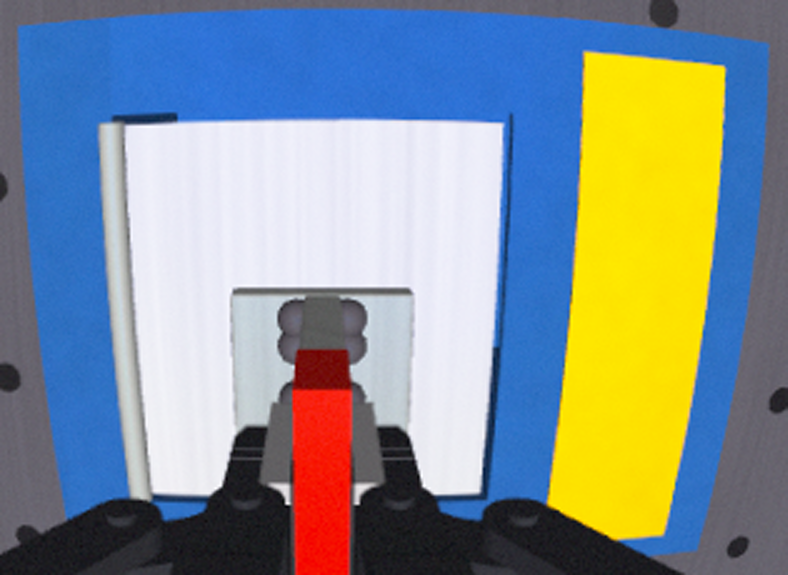

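```bash
python3 - <<'E'
from h import *
np.set_printoptions(precision=1,suppress=True)
P=np.load("pics/w3.npy",allow_pickle=True).item()
c=[atz("wrist",(130+u/2.5,70+v/2.5),240,P) for u,v in [(112,119),(141,497),(512,115),(487,497),(18,27),(769,43)]]
for q in c: print(q)
print(np.mean(c[:4],0))
b=[atz("wrist",(130+u/2.5,70+v/2.5),299,P) for u,v in [(232,290),(412,290)]];print("base far corners",b)
E
```

```text
[438.2 321.1 240. ]
[443.4 193.5 240. ]
[557.9 326.9 240. ]
[563.7 198.4 240. ]
[406.9 350.5 240. ]
[647.3 361.5 240. ]
[500.8 260.  240. ]
base far corners [array([482.3, 285.2, 299. ]), array([522.8, 286.8, 299. ])]
```

```bash
python3 -m jog '[2.5,-1.2,15,0,2, 2.5,-1.2,35,0,2, 2.5,-1.2,47,0,2, 2.5,-1.2,55,0,2, 2.5,-1.2,63,0,2, 2.5,-1.2,71,0,2, 2.5,-1.2,79,0,2, 2.5,-1.2,87,0,2, 2.5,-1.2,95,0,2, 2.5,-1.2,103,0,2, 2.5,-1.2,111,0,2, 2.5,-1.2,118,0,2, 2.5,-1.2,124,0,2, 2.5,-1.2,127,0,2, 2.5,-1.2,127,0,2, 2.5,-1.2,127,0,2, 2.5,-1.2,127,0,2, 2.5,-1.2,127,0,2]'
python3 - <<'E'
from h import *
s=read_state();print(s["eef_pos"],s["tool_rot"],s["force"],s["torque"])
im,d=get_image("wrist");cv2.imwrite("pics/w4.png",im)
E
```

```text
clock: 8.05
eef_pos: [502.2, 262.3, 364.0]
tool_rot: [3.14, -0.0, 1.615]
force: [3.7, 0.0, -3.7]
width: 6.9
[502.2071867  262.30806729 363.99897391] [ 3.14042203e+00 -2.27892314e-04  1.61461984e+00] [ 3.72433107  0.04986434 -3.66072697] [-0.03482784 -0.69126534  0.04933502]
```

View pics/w4.png

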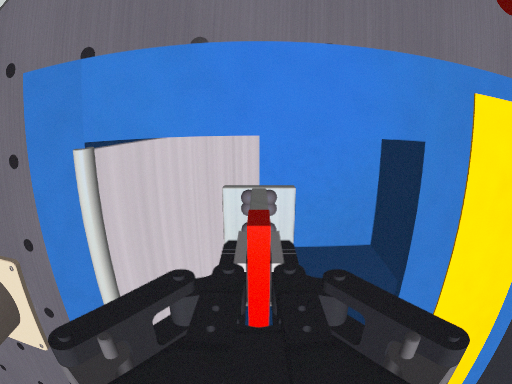

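The flap is pushed down: its free edge now shows at column 260, and the slot is open to the right of it. Releasing to 45 mm and holding still.

```bash
python3 -m jog '[0,0,0,0,45, 0,0,0,0,45, 0,0,0,0,45, 0,0,0,0,45, 0,0,0,0,45, 0,0,0,0,45, 0,0,0,0,45, 0,0,0,0,45, 0,0,0,0,45, 0,0,0,0,45, 0,0,0,0,45, 0,0,0,0,45]'
python3 - <<'E'
from h import *
s=read_state();print(s["eef_pos"],s["tool_rot"],s["force"],s["torque"])
im,d=get_image("wrist");cv2.imwrite("pics/w5.png",im)
E
```

```text
clock: 9.1
eef_pos: [501.7, 262.6, 363.8]
tool_rot: [3.142, -0.0, 1.615]
force: [1.3, 0.4, 4.7]
width: 45.2
[501.72118299 262.60377942 363.81264502] [ 3.14157730e+00 -3.13085457e-04  1.61502984e+00] [1.2998768  0.4315199  4.71567653] [ 0.07787883 -0.14878375  0.01103407]
```

View pics/w5.png

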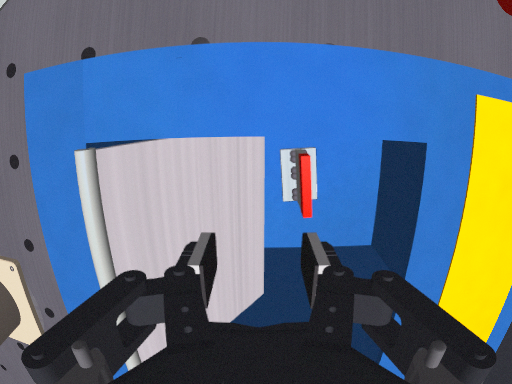

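The coupon dropped and stands on the box floor at (300,182). I rise straight up with the fingers still at 45 mm so the flap can shut.

```bash
python3 -m jog '[0,0,-8,0,45, 0,0,-18,0,45, 0,0,-28,0,45, 0,0,-38,0,45, 0,0,-48,0,45, 0,0,-58,0,45, 0,0,-70,0,45, 0,0,-85,0,45, 0,0,-100,0,45, 0,0,-115,0,45, 0,0,-125,0,45, 0,0,-125,0,45, 0,0,-125,0,45, 0,0,-125,0,45]'
python3 - <<'E'
from h import *
s=read_state();print(s["eef_pos"],s["tool_rot"],s["force"],s["torque"],s["qpos"])
im,d=get_image("wrist");cv2.imwrite("pics/w6.png",im)
E
```

```text
clock: 10.32
eef_pos: [501.3, 262.2, 487.8]
tool_rot: [-3.139, 0.001, 1.615]
force: [0.3, 0.7, -1.0]
width: 45.0
[501.29744655 262.22277037 487.8206799 ] [-3.13949285e+00  9.63367558e-04  1.61512569e+00] [ 0.26578115  0.66829816 -1.02893934] [ 0.00941036 -0.08347169  0.02436495] [-0.30294351  0.43909483 -0.34202241  1.63713973  0.16068887  1.09548468
 -0.64471677]
```

View pics/w6.png

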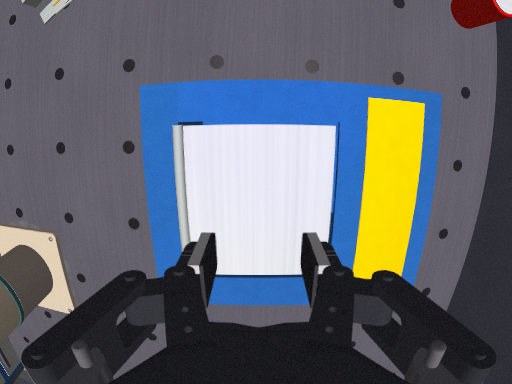

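```bash
python3 -m jog '[-15,2,0,0,60, -50,7,0,7,60, -90,13,0,14,60, -131,19,0,21,60, -172,25,0,28,60, -213,31,0,35,60, -254,37,10,42,60, -294,42,20,49,60, -334,48,30,56,60, -374,54,40,63,60, -414,60,50,65.5,60, -453,65,60,65.5,60, -490,71,70,65.5,60, -518,75,80,65.5,60, -532,77,83,65.5,60, -532,77,83,65.5,60, -532,77,83,65.5,60, -532,77,83,65.5,60]'
python3 - <<'E'
from h import *
s=read_state();print(s["eef_pos"],s["tool_rot"],s["qpos"],s["clock"])
p=camera_params("wrist");im,d=get_image("wrist")
cv2.imwrite("pics/w7.png",im);np.save("pics/w7.npy",p)
E
```

```text
clock: 11.87
eef_pos: [602.6, -263.3, 405.8]
tool_rot: [-3.14, -0.001, 0.474]
force: [-0.5, 0.0, -0.1]
width: 59.9
[ 602.60254328 -263.31750614  405.79134287] [-3.13962205e+00 -1.04051956e-03  4.74193920e-01] [ 0.35906031  0.63882677  0.01862912  1.49194367 -0.01555995  1.0117498
 -0.71432234] 11.8667
```

View pics/w7.png

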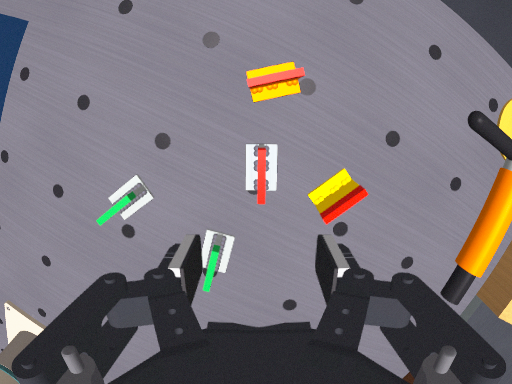

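```bash
python3 - <<'E'
import cv2
im=cv2.imread("pics/w7.png"); cv2.imwrite("pics/w7a.png",cv2.resize(im[125:225,215:315],None,fx=6,fy=6,interpolation=cv2.INTER_CUBIC))
E
```

```text
(no output)
```

View pics/w7a.png

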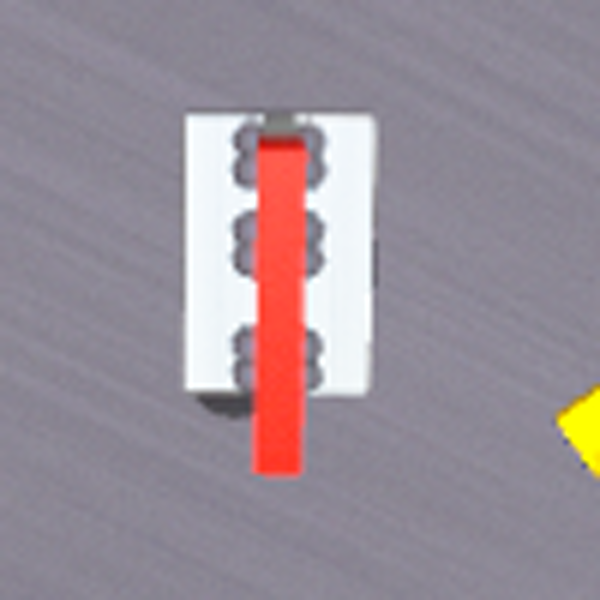

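```bash
python3 - <<'E'
from h import *
np.set_printoptions(precision=1,suppress=True)
P=np.load("pics/w7.npy",allow_pickle=True).item();P1=np.load("pics/w1.npy",allow_pickle=True).item()
f=lambda a:(215+a[0]/6,125+a[1]/6)
w=[f((282,145)),f((277,474))]
q=[atz("wrist",u,60,P) for u in w];print(q,np.mean(q,0),np.degrees(np.arctan2(*(q[0]-q[1])[1::-1])))
c=[atz("wrist",f(u),6,P) for u in [(186,115),(377,115),(186,393),(370,393)]];print(np.mean(c,0),np.degrees(np.arctan2(*(c[0]-c[2])[1::-1])),np.degrees(np.arctan2(*(c[1]-c[3])[1::-1])))
for a,b in zip(w,[(349.3,138.3),(375.8,181.7)]): print(tri([ray("wrist",a,P),ray("wrist",b,P1)]))
m=P;yw=read_state()["tool_rot"][2];e=read_state()["eef_pos"]
d=np.mean(q,0)[:2]-e[:2];print(d, "tool dx,dy",d@[np.cos(yw),np.sin(yw)],d@[np.sin(yw),-np.cos(yw)])
E
```

```text
[array([ 629.7, -253. ,   60. ]), array([ 574.7, -280.3,   60. ])] [ 602.2 -266.6   60. ] 26.438923164254813
[ 602.4 -267.2    6. ] 26.612561424289286 26.523845685966517
(array([ 628.6, -253.1,   57.1]), [np.float64(0.7843625872122402), np.float64(0.784362587212268)])
(array([ 574.6, -280.4,   59.7]), [np.float64(0.059209395217996855), np.float64(0.059209395218316245)])
[-0.5 -3.6] tool dx,dy -2.1086899614350525 2.9241536816007154
```

```bash
python3 -m jog '[-2,3,40,0.6,60, -2,3,80,0.6,60, -2,3,120,0.6,60, -2,3,150,0.6,60, -2,3,175,0.6,60, -2,3,195,0.6,60, -2,3,208,0.6,60, -2,3,215,0.6,60, -2,3,215,0.6,60, -2,3,215,0.6,60]'
python3 - <<'E'
from h import *
im,d=get_image("wrist");cv2.imwrite("pics/w8.png",im)
E
```

```text
clock: 12.75
eef_pos: [602.4, -268.8, 191.7]
tool_rot: [3.141, -0.001, 0.462]
force: [0.4, 1.0, -0.5]
width: 60.3
```

View pics/w8.png

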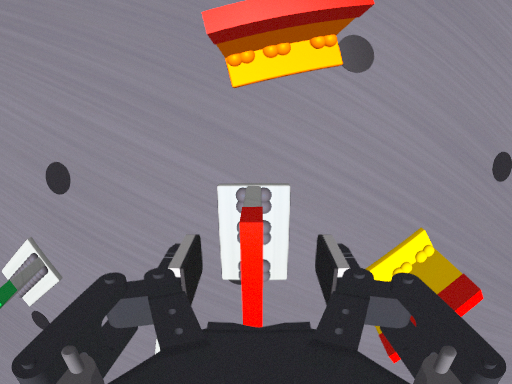

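The web (col 252) sits about 2 mm left of the jaw centre (258). I shift by -2 mm in y, then close.

```bash
python3 -m jog '[0,-2,0,0,60, 0,-2,0,0,40, 0,-2,0,0,20, 0,-2,0,0,5, 0,-2,0,0,2, 0,-2,0,0,2, 0,-2,0,0,2, 0,-2,0,0,2, 0,-2,0,0,2, 0,-2,0,0,2, 0,-2,0,0,2, 0,-2,0,0,2]'
```

```text
clock: 13.8
eef_pos: [601.0, -267.5, 191.1]
tool_rot: [3.141, -0.0, 0.461]
force: [-1.0, 0.8, 5.5]
width: 7.5
```

```bash
python3 -m jog '[0,0,-10,0,2, 0,0,-25,0,2, 0,0,-50,0,2, 0,0,-80,0,2, 0,0,-115,0,2, 0,0,-150,-3,2, 0,0,-185,-8,2, 0,0,-220,-15,2, 0,0,-250,-22,2, 0,0,-275,-29,2, 0,0,-293,-36,2, 0,0,-300,-43,2, 0,0,-300,-50,2, 0,0,-300,-57,2, 0,0,-300,-63,2, 0,0,-300,-66,2, 0,0,-300,-66,2, 0,0,-300,-66,2]'
python3 - <<'E'
from h import *
s=read_state();e=s["eef_pos"];print(e,s["tool_rot"],s["qpos"])
yw=np.radians(92.43);d=np.array([501.8,261.5])-e[:2];print(d@[np.cos(yw),np.sin(yw)],d@[np.sin(yw),-np.cos(yw)])
im,d=get_image("top");cv2.imwrite("pics/t8.png",im)
E
```

```text
clock: 15.3
eef_pos: [600.5, -267.6, 490.1]
tool_rot: [-3.14, -0.001, 1.611]
force: [-0.2, 0.8, -3.2]
width: 7.2
[ 600.4894802  -267.59451557  490.1156904 ] [-3.14014595e+00 -5.76819249e-04  1.61124594e+00] [ 0.53858669  0.5818267  -0.2861506   1.37125795  0.16626714  1.21355562
  0.27914121]
532.8030506711964 -76.16776946026589
```

View pics/t8.png

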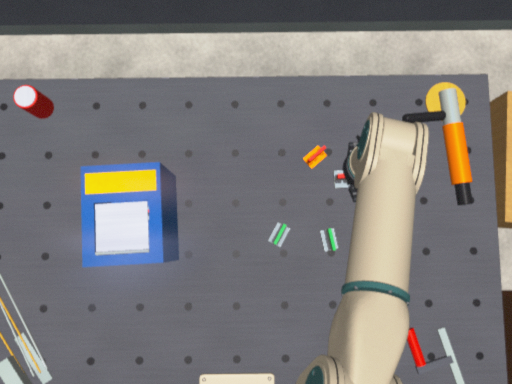

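The coupon is in the gripper, the greens are unmoved at (280,235) and (329,240), and the flap is shut. Carrying it to the slot.

```bash
python3 -m jog '[15,-2,0,0,2, 45,-6,0,0,2, 84,-12,0,0,2, 124,-18,0,0,2, 164,-23,0,0,2, 204,-29,0,0,2, 244,-35,0,0,2, 284,-40,0,0,2, 324,-46,0,0,2, 364,-52,0,0,2, 404,-58,0,0,2, 444,-63,0,0,2, 480,-68,0,0,2, 508,-72,0,0,2, 526,-75,0,0,2, 533,-76,0,0,2, 533,-76,0,0,2, 533,-76,0,0,2, 533,-76,0,0,2]'
python3 - <<'E'
from h import *
s=read_state();print(s["eef_pos"],s["tool_rot"],s["force"])
im,d=get_image("wrist");cv2.imwrite("pics/w9.png",im)
E
```

```text
clock: 16.93
eef_pos: [503.2, 259.7, 490.6]
tool_rot: [3.141, 0.002, 1.61]
force: [-0.6, -1.2, -3.3]
width: 7.4
[503.17625458 259.71726455 490.5570046 ] [3.14142734e+00 1.94300819e-03 1.60985739e+00] [-0.60260208 -1.20831978 -3.34142071]
```

View pics/w9.png

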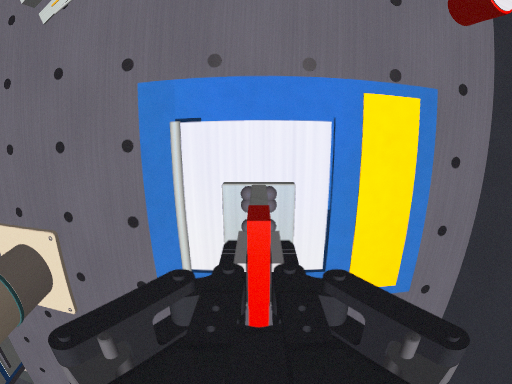

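```bash
python3 -m jog '[1.5,-1,15,0,2, 1.5,-1,35,0,2, 1.5,-1,47,0,2, 1.5,-1,55,0,2, 1.5,-1,63,0,2, 1.5,-1,71,0,2, 1.5,-1,79,0,2, 1.5,-1,87,0,2, 1.5,-1,95,0,2, 1.5,-1,103,0,2, 1.5,-1,111,0,2, 1.5,-1,118,0,2, 1.5,-1,124,0,2, 1.5,-1,127,0,2, 1.5,-1,127,0,2, 1.5,-1,127,0,2, 1.5,-1,127,0,2, 1.5,-1,127,0,2]'
python3 - <<'E'
from h import *
s=read_state();print(s["eef_pos"],s["tool_rot"],s["force"],s["torque"])
im,d=get_image("wrist");cv2.imwrite("pics/w10.png",im)
E
```

```text
clock: 18.48
eef_pos: [501.7, 263.2, 364.0]
tool_rot: [3.14, -0.0, 1.613]
force: [3.1, -0.3, -2.4]
width: 7.5
[501.70022298 263.18495694 363.98114216] [ 3.14048472e+00 -2.04924777e-04  1.61284195e+00] [ 3.14780331 -0.32607057 -2.41856099] [-0.03554511 -0.61199605  0.05866476]
```

View pics/w10.png

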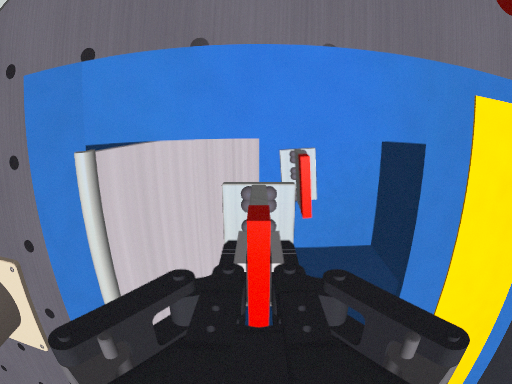

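```bash
python3 - <<'E'
from h import *
np.set_printoptions(precision=1,suppress=True)
P=camera_params("wrist")
for z in(6,15): print([atz("wrist",u,z,P) for u in [(281,150),(316,149),(284,200),(317,199)]])
print([atz("wrist",u,60,P) for u in [(305,155),(307,216)]])
E
```

```text
[array([526.1, 290.2,   6. ]), array([565.5, 293.5,   6. ]), array([533. , 232.3,   6. ]), array([571.8, 235. ,   6. ])]
[array([525.3, 291.4,  15. ]), array([563.6, 294.6,  15. ]), array([532.1, 235.1,  15. ]), array([569.8, 237.7,  15. ])]
[array([544.3, 293.9,  60. ]), array([551.4, 233.3,  60. ])]
```

The first coupon stands in the box at (548,263). Even stacked on it, the second would reach only about 120 mm, well under the deck. Releasing.

```bash
python3 -m jog '[0,0,0,0,45, 0,0,0,0,45, 0,0,0,0,45, 0,0,0,0,45, 0,0,0,0,45, 0,0,0,0,45, 0,0,0,0,45, 0,0,0,0,45, 0,0,0,0,45, 0,0,0,0,45, 0,0,0,0,45, 0,0,0,0,45, 0,0,0,0,45, 0,0,0,0,45]'
python3 - <<'E'
from h import *
s=read_state();print(s["force"],s["torque"])
im,d=get_image("wrist");cv2.imwrite("pics/w11.png",im)
E
```

```text
clock: 19.7
eef_pos: [501.2, 263.5, 363.8]
tool_rot: [-3.142, -0.0, 1.613]
force: [0.9, 0.7, 4.7]
width: 44.9
[0.87769478 0.69696467 4.71248244] [ 0.09400213 -0.07833943 -0.0355808 ]
```

View pics/w11.png

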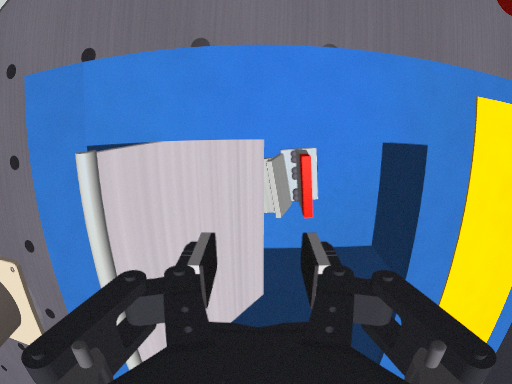

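The second coupon toppled on its side next to the first, at (275,187) on the box floor. Rising.

```bash
python3 -m jog '[0,0,-8,0,45, 0,0,-18,0,45, 0,0,-28,0,45, 0,0,-38,0,45, 0,0,-48,0,45, 0,0,-58,0,45, 0,0,-70,0,45, 0,0,-85,0,45, 0,0,-100,0,45, 0,0,-115,0,45, 0,0,-125,0,45, 0,0,-125,0,45, 0,0,-125,0,45, 0,0,-125,0,45, 0,0,-125,0,45, 0,0,-125,0,45]'
python3 - <<'E'
from h import *
s=read_state();print(s["force"],np.abs(s["qd"]).max())
im,d=get_image("wrist");cv2.imwrite("pics/w12.png",im)
im,d=get_image("scene");cv2.imwrite("pics/s12.png",im)
E
```

```text
clock: 21.08
eef_pos: [501.1, 263.1, 487.8]
tool_rot: [-3.14, 0.001, 1.613]
force: [0.0, -0.4, -0.4]
width: 45.0
[ 0.00189844 -0.44021514 -0.39966375] 0.005715224609391834
```

View pics/w12.png

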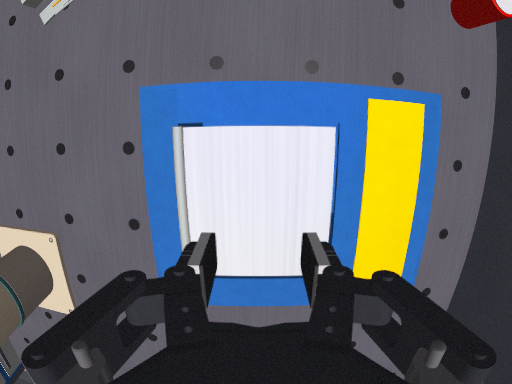

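View pics/s12.png

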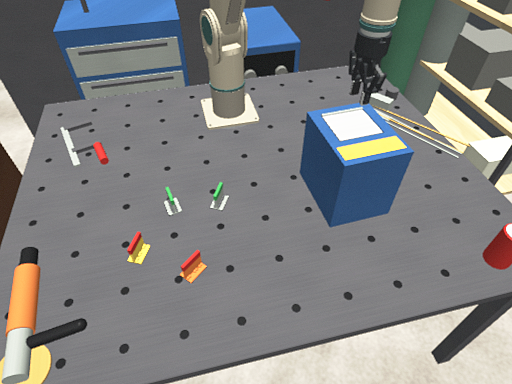

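The flap is shut. The greens at (172,202) and (219,198) and both decoys at (138,249) and (193,267) are where they were. Both rejects are gone from the table, and the robot touches nothing.

```bash
python3 -c "
from cell import *
print(finish_job())"
```

```text
the job is handed in; nothing more can be done
None
```

Both red-marked steel coupons are in the blue scrap box. I carried them one at a time, pushed the flap down with each to about 65 mm below the deck, and released each only while it was in the slot holding the flap open.

My last checks showed:
- **Flap:** it shut after each coupon.
- **Coupons in the box:** the first stands upright on the box floor; the second toppled beside it. I saw the second only before the flap closed, not afterwards.
- **Rest of the table:** the green coupons and the orange and yellow look-alikes had not moved in the final picture.
- **Robot:** the gripper was clear with near-zero force, and the clock read about 21 s of the 72 s allowed.

No check failed. The camera views agreed to within about 3 mm on the coupons. On the slot and box they agreed to about 3 mm when the two views were combined, but single-view readings of the deck corners differed by up to about 9 mm, which the slot clearances allowed for.

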